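# Locate a crimping jaw blank against fence and stop pin

### The job

Take the red-headed stop pin from the stand, drop it foot-down fully home into the hole in the aluminium plate and let go of it. Then set the dark grey jaw blank flat on the plate and press it firmly and squarely into the corner, against the blue fence and the red pin at once; finish while still holding it pressed against both. Leave the other pins and all the loose things around where they are.

Things in the scene. Friction and masses are not known exactly. Their poses are not given: they have to be found in the camera images.
- fixture: Fixed bare-aluminium locating plate, 200 (its x) by 220 (its y) by 32 thick, on the bench. Origin at the centre of its underside, so its top face is 32 mm up. Its +x points roughly away from the robot, towards the blue fence; its +y towards the hole side. The corner to use lies between the fence (+x side) and the pin once it stands in the hole (+y side).
- fence: Blue painted bar fixed on the plate near its far edge, the first stop: 20 (x) by 180 (y), rising 25 mm above the plate. Origin at the centre of its underside, axes as the plate's. Its face towards the robot is flat, 10 mm on the -x side of its origin (70 mm on the +x side of the plate's centre).
- stop_hole (a point): Centre of the mouth of the only hole in the plate, level with the plate's top: 14 mm diameter, with a 3 mm chamfer round it, 26 mm deep, ringed by a painted red ring 30 mm across, blind and vertical. 35 mm on the +x side and 62 mm on the +y side of the plate's centre; axes as the plate's.
- corner (a point): The corner point on the plate's top: where the fence's face meets the line, parallel to the plate's x, that touches the -y side of a centred pin (70 mm on the +x side, 56 mm on the +y side of the plate's centre). Axes as the plate's. A square jaw fully in the corner has its centre 32 mm on the -x side and 32 mm on the -y side of it; the pin can give 1 to 3 mm in its hole.
- stand: Fixed black pin stand, 50 (its x) by 140 (its y) by 45 high. Origin at the centre of its underside. Three holes 45 mm apart in a row along its y, 14 mm wide and 30 mm deep; a different pin stands in each, in any order.
- red_pin: Loose upright stop pin with a RED head, about 60 g: a steel shank 12 mm in diameter and 62 long with a slightly chamfered foot, then a round head 20 mm in diameter and 24 high; 86 overall. Origin at the centre of its foot, z up along the pin. It starts upright with its foot 15 mm above the bench. Once in the plate's hole its head's underside is 36 mm above the plate.
- red_head (a point): Centre of the red pin's head, 74 mm above its foot: where to grip it.
- jaw: Loose dark grey metal jaw blank, about 0.42 kg: a square base 64 by 64 by 30 high with a rib on top, centred, 20 (its x) by 40 (its y) by 35 high, 65 overall. Origin at the centre of its underside. Grip the rib across its 20 mm width (closing along the jaw's x). Any of its four sides may go against the fence. It rubs strongly (friction about 0.8 to 1.2) on plate, fence and pin, so a push along the fence can be taken up by friction before the pin is reached.
- mat: Fixed brown cork mat, 110 by 110 by 3 thick, on which the jaw lies at the start. Origin at the centre of its underside.
- green_pin: Bystander in the stand: like the red pin but with a green head, and shank 52 long (76 overall). Origin at its foot.
- yellow_pin: Bystander in the stand: like the red pin but with a yellow head, and shank 72 long (96 overall). Origin at its foot.
- ferrule_a: Bystander: brass ring, 34 mm across, 36 high, standing on the bench. Origin at the centre of its underside.
- ferrule_b: Bystander: second brass ring, the same.
- fitting: Bystander: steel hose fitting, 36 mm across, 50 high, standing on the bench. Origin at the centre of its underside.
- wrench: Bystander: wrench lying flat beyond the jaw. Origin at about its middle.
- spare_jaw: Bystander: an orange jaw of the same shape, far to the right. Origin at the centre of its underside.
- oil_bottle: Bystander: bottle 56 mm across, 120 high, far to the left. Origin at the centre of its underside.

How it is judged:
On the way:
1. the red pin stands fully home in the plate's hole, let go of, with the jaw not yet touching it (z of red_pin in the frame of stop_hole below -0.021 m and horizontal distance between red_pin and stop_hole below 0.006 m and angle between red_pin's own z axis and vertical below 0.17 rad and contact force between red_pin and the fingers below 0.05 N and contact force between red_pin and jaw below 0.05 N), for 0.2 s.
At the end, for the whole second after the job is handed in: Red pin over 21 mm deep in the hole, leaning under 0.17 rad, not gripped; robot holding the jaw still, flat on the plate (3 mm, 0.04 rad), square within 0.04 rad, centre 28-36 mm (x) and 26-38 mm (y) from the corner point, pressing over 2.5 N on the fence and over 2.5 N on the pin (z of red_pin in the frame of stop_hole below -0.021 m and horizontal distance between red_pin and stop_hole below 0.006 m and angle between red_pin's own z axis and vertical below 0.17 rad and contact force between red_pin and the fingers below 0.3 N and contact force between jaw and fence above 2.5 N and contact force between jaw and red_pin above 2.5 N and (contact force between jaw and the fingers above 1 N or contact force between jaw and the arm above 1 N) and (angle between the x axis of jaw and the x axis of fixture, either way round below 0.04 rad or angle between the x axis of jaw and the y axis of fixture, either way round below 0.04 rad) and angle between jaw's own z axis and vertical below 0.04 rad and x of jaw in the frame of corner between -0.036 and -0.028 m and y of jaw in the frame of corner between -0.038 and -0.026 m and z of jaw in the frame of corner between -0.003 and 0.003 m and linear speed of jaw below 0.01 m/s); the arm keeps its last pose, push and grip.
It fails at once if the green or yellow pin is shifted by more than 30 mm (distance of any of green_pin, yellow_pin from where it was at the start of the episode above 0.03 m).
It fails at once if another loose thing on the bench is shifted by more than 30 mm (distance of any of ferrule_a, ferrule_b, wrench, fitting, spare_jaw, oil_bottle from where it was at the start of the episode above 0.03 m).
It also fails if it takes over 72 s, if anything falls off the work surface, if the arm or the gripper's body presses on something with over 40 N, if the wrist force passes 120 N, or if a joint passes its speed limit or range.

### The arm

A 7-joint arm with a two-finger parallel gripper is mounted at the origin on the work surface. World frame = base frame: x ahead of the robot, y to its left, z up, the work surface at z = 0. Lengths are in m, angles in rad, forces in N, time in s.
With the tool pointing down it reaches from about 0.425 to 0.875 m from the base axis. Payload 9.9 kg.
Tool frame: the origin (TCP) lies midway between the tips of the shut fingers; the grasp point (between the pads) lies 19 mm behind it; y points along the fingers, z is the direction in which the jaws open and shut, and the axes are right-handed (so a half turn about y gives the same grasp; the last joint's range is limited). The gripper opens to 85 mm and grips with 20 to 120 N. Pads are 22 mm wide; open, the fingers measure 114 mm over their backs; the gripper's body (76 mm by 85 mm) begins 54 mm behind the grasp point. The pads swing forward as they close: fully open they stand 13 mm farther back than shut.
Start: joints at [1.114, 0.576, 0.025, 1.437, -0.015, 1.129, -0.057], TCP at [0.246, -0.629, 0.231] pointing down, gripper open.
Joint ranges: [-2.76, 2.76], [-0.34, 2.15], [-1.52, 1.57], [0.19, 2.46], [-1.09, 4.23], [0.17, 1.99], [-2.82, 2.82]. Speed limits (rad/s): [2.22, 2.22, 3.01, 3.01, 3.14, 3.14, 3.14].

### API

Orientations are given as a unit quaternion [w, x, y, z].
In Python, from plant import telemetry, viewer, job gives the robot as it stands.
- The arm moves only by the tool play_rows, never from a script. Its argument "increments" is text: rows parted by semicolons, each of 7 numbers parted by spaces: the shift along the tool's x, y, z in m, then the turn, a rotation vector about the tool's x, y, z in rad, then the finger opening in m, from 0 to 0.0854. A call has 1 to 20 rows; each row shifts and turns the commanded pose from where the row before left it, along the tool's axes as they then stand; what a row does not reach is not made up. A row lasts 1/12 s, in which the tool goes at most 41.7 mm and 7.16 degrees, less where a joint would pass 70% of its speed; a pose out of reach is approached as far as the arm can. A call is refused whole if a number of a shift passes 0.0417 or a number of a turn 0.125, either way. A call with a gripper value outside its range is refused whole. The fingers move at their own pace and stop on an object; "force" is the grip in N (left out, the last holds). Time passes only in rows, so rows that do not move let the fingers close. It gives the time, the measured TCP pose, the force and the opening at its end, in the units of the state.
- telemetry.observe(): the state, without advancing time (a new reading comes with each control period).
- viewer.capture(name): name is "scene" or "top" or "wrist"; returns (picture, depth): 384x512x3 uint8, red, green, blue; 384x512 float32, m along the optical axis (not along the pixel's ray), 0 where there is no reading.
- viewer.calibration(name): a dict with "intrinsics" (3x3 intrinsics, pixels), "k1" (the pictures are not rectified: a ray, as slopes to the right and down, at radius r is drawn at 1 + k1 r^2 times it, then the intrinsics apply), "T" (4x4, takes a point from camera to world coordinates); the wrist camera has in their place "tool_from_camera" (4x4, takes a point from camera to tool coordinates, whose origin is the TCP and whose axes are the tool frame's). Camera axes: x right, y down, z forward; pixel columns grow to the right and rows downward; lengths in m; the calibration is good to about 2 mm. A picture is of the moment at which its call begins: read the wrist's pose just before it. calibration takes no time and is no camera call.
- job.close_job(): hands the job in, once; it reports no verdict.
The state is a dict: "clock": time; "q": joint angles; "joint_velocities": joint speeds; "joint_torque": joint torques, N m; "tool_pos": TCP position; "ee_rot": TCP orientation; "ft_force": force on the tool from outside, world axes, zero at the start; "torque": the same for the moment, N m; "gripper_width": finger opening in m.
Only numpy, scipy, OpenCV 4.12 (cv2) and the standard library are available. Lean on these libraries where they do the work, as an engineer would, in place of code of your own. Each camera call takes 0.05 s, during which the arm holds its last target. There are 200 camera calls.

## Working session

There is one attempt and no reset: what is moved stays moved. The work goes in short steps, Python scripts to look and compute and a tool call to move; the robot and the scene stay as the last step left them, time stands still between calls to the robot, and variables do not carry over. Pictures are saved under pics/ and viewed, about 8 in all and at most 12, crops included, and the job is handed in when it is done.

Besides the shell and the picture viewer there is one more tool, called after ">>>" as name(argument=value, ...) on one line, values as JSON. play_rows: Moves the arm, as the interface text tells. Its arguments: {"type":"object","properties":{"increments":{"type":"string"},"force":{"type":"number"}},"required":["increments"]}

```bash
ls; mkdir -p pics; cat > h.py <<'E'
import numpy as np, cv2
from plant import telemetry, viewer, job
from scipy.spatial.transform import Rotation as R
def cap(n):
    s=telemetry.observe(); p,d=viewer.capture(n); return s,p,d
def cam(n,s=None):
    c=viewer.calibration(n)
    if 'T' in c: return c,np.array(c['T'])
    w,x,y,z=s['ee_rot']; T=np.eye(4); T[:3,:3]=R.from_quat([x,y,z,w]).as_matrix(); T[:3,3]=s['tool_pos']
    return c,T@np.array(c['tool_from_camera'])
def rays(c,uv):
    uv=np.atleast_2d(np.array(uv,float)); K=np.array(c['intrinsics'])
    xy=(uv-K[:2,2])/[K[0,0],K[1,1]]; u=xy.copy()
    for _ in range(20): u=xy/(1+c['k1']*(u**2).sum(1,keepdims=True))
    return np.c_[u,np.ones(len(u))]
def onplane(c,T,uv,z):
    d=rays(c,uv)@T[:3,:3].T; o=T[:3,3]; return o+d*((z-o[2])/d[:,2])[:,None]
def bydepth(c,T,uv,dep):
    return (rays(c,uv)*np.asarray(dep).reshape(-1,1))@T[:3,:3].T+T[:3,3]
def save(n,p): cv2.imwrite('pics/'+n,cv2.cvtColor(p,cv2.COLOR_RGB2BGR))
E
python3 - <<'E'
from h import *
s,p,d=cap('top'); save('top0.png',p); np.savez('top0.npz',p=p,d=d)
s,p2,d2=cap('scene'); save('scene0.png',p2); np.savez('scene0.npz',p=p2,d=d2)
s={k:np.round(v,4).tolist() for k,v in s.items()}; print(s)
for n in('top','scene','wrist'): print(viewer.calibration(n))
E
```

```text
pics
{'clock': 0.05, 'q': [1.1142, 0.5765, 0.0248, 1.4379, -0.015, 1.129, -0.0565], 'joint_velocities': [0.0021, -0.0005, 0.0002, -0.0017, -0.0013, -0.0001, -0.0014], 'joint_torque': [0.0053, -76.8043, 2.2597, -28.6925, 0.0157, 0.0088, 0.0], 'tool_pos': [0.2457, -0.6282, 0.2305], 'ee_rot': [0.1309, -0.1312, 0.6954, -0.6943], 'ft_force': [-0.4469, -1.0677, 0.8207], 'torque': [0.0051, -0.0533, 0.0547], 'gripper_width': 0.085}
{'intrinsics': array([[362.13180551,   0.        , 258.29050049],
       [  0.        , 362.13180551, 187.8542135 ],
       [  0.        ,   0.        ,   1.        ]]), 'k1': -0.09502379687768936, 'T': array([[-0.01214575, -0.99679468,  0.07907495,  0.51586987],
       [-0.99992101,  0.01185201, -0.00418294, -0.01486977],
       [ 0.00323234, -0.07911951, -0.9968599 ,  1.42936962],
       [ 0.        ,  0.        ,  0.        ,  1.        ]])}
{'intrinsics': array([[394.95444917,   0.        , 258.8707041 ],
       [  0.        , 394.95444917, 191.51694498],
       [  0.        ,   0.        ,   1.        ]]), 'k1': -0.014281733176918153, 'T': array([[-0.57964369,  0.53102801, -0.61807964,  1.35071163],
       [ 0.81484345,  0.38385391, -0.4343804 ,  0.47594696],
       [ 0.00658413, -0.755424  , -0.65520319,  0.86364418],
       [ 0.        ,  0.        ,  0.        ,  1.        ]])}
{'intrinsics': array([[290.69097475,   0.        , 259.59438084],
       [  0.        , 290.69097475, 190.60879917],
       [  0.        ,   0.        ,   1.        ]]), 'k1': -0.060231285369859784, 'tool_from_camera': array([[-2.42614840e-04,  9.51516264e-01,  3.07598344e-01,
        -7.83770498e-02],
       [-1.44264333e-04, -3.07598383e-01,  9.51516271e-01,
        -1.41834691e-01],
       [ 9.99999960e-01,  1.86476498e-04,  2.11897792e-04,
         6.07595374e-04],
       [ 0.00000000e+00,  0.00000000e+00,  0.00000000e+00,
         1.00000000e+00]])}
```

View pics/top0.png

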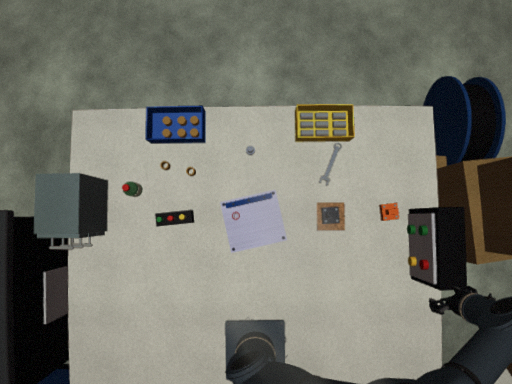

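View pics/scene0.png

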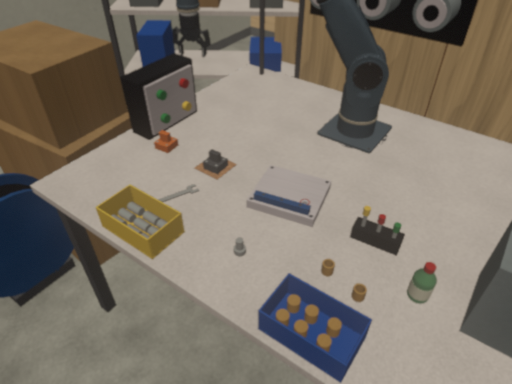

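Top view: the stand is at (174,217), with green, red (170,218) and yellow heads. The plate is at about (254,222), with the ring at (236,216) and the fence on its far side. The jaw is on its mat at (331,215). The scene view agrees with this.

```bash
python3 - <<'E'
from h import *
f=np.load('top0.npz'); p,d=f['p'],f['d']; c,T=cam('top'); hsv=cv2.cvtColor(p,cv2.COLOR_RGB2HSV)
def blobs(m,box,z,nm):
    x0,y0,x1,y1=box; mm=np.zeros_like(m); mm[y0:y1,x0:x1]=m[y0:y1,x0:x1]
    n,l,st,ce=cv2.connectedComponentsWithStats(mm.astype(np.uint8))
    for i in range(1,n):
        if st[i,4]>4:
            P=onplane(c,T,ce[i],z)[0]; print(nm,st[i,4],ce[i].round(1),P.round(4), 'depthz',bydepth(c,T,ce[i],d[int(round(ce[i][1])),int(round(ce[i][0]))])[0].round(3))
            if st[i,4]>60:
                ys,xs=np.where(l==i); r=cv2.minAreaRect(onplane(c,T,np.c_[xs,ys],z)[:,:2].astype(np.float32)); print('   rect',np.round(r[0],4),np.round(r[1],4),round(r[2],2))
H,S,V=[hsv[...,i].astype(int) for i in range(3)]
st=(150,205,200,230)
red=((H<8)|(H>172))&(S>120)
blobs(red,st,.101,'red'); blobs((H>40)&(H<85)&(S>90),st,.091,'green'); blobs((H>18)&(H<36)&(S>110),st,.111,'yellow')
blobs((V<70),(145,200,205,235),.045,'stand')
blobs((H>100)&(H<130)&(S>100),(215,185,285,215),.057,'fence')
blobs((V>150)&(H>110)&(H<130)&(S>15),(210,185,295,260),.032,'plate')
blobs(((H<12)|(H>165))&(S>40),(225,205,248,225),.032,'ring')
blobs((H>8)&(H<22)&(S>80),(310,195,350,235),.003,'mat')
blobs((V<90),(318,203,344,228),.03,'jaw')
E
```

```text
red 39 [170.  217.7] [0.5149 0.3054 0.101 ] depthz [0.515 0.305 0.104]
green 36 [159.1 218.9] [0.511  0.3488 0.091 ] depthz [0.511 0.349 0.092]
yellow 40 [181.7 216.6] [0.5187 0.2599 0.111 ] depthz [0.519 0.26  0.109]
stand 377 [175.  217.8] [0.5144 0.2995 0.045 ] depthz [0.514 0.3   0.043]
   rect [0.5147 0.3022] [0.0466 0.1451] 5.32
fence 11 [268.2 195.5] [ 0.595  -0.0578  0.057 ] depthz [ 0.595 -0.058  0.062]
fence 154 [242.4 201.6] [0.5733 0.0404 0.057 ] depthz [0.573 0.04  0.057]
   rect [0.5739 0.0357] [0.0172 0.1419] 11.44
plate 2504 [253.9 223.2] [ 0.4904 -0.0022  0.032 ] depthz [ 0.49  -0.002  0.035]
   rect [0.5002 0.0011] [0.197  0.2171] 11.99
plate 6 [235.8 215.2] [0.5223 0.067  0.032 ] depthz [0.522 0.068 0.011]
ring 28 [235.5 215.5] [0.521  0.0684 0.032 ] depthz [0.521 0.07  0.003]
mat 434 [330.7 216.6] [ 0.5118 -0.3054  0.003 ] depthz [ 0.512 -0.292  0.07 ]
   rect [ 0.5142 -0.3046] [0.1073 0.1026] 89.21
jaw 253 [330.  214.8] [ 0.519  -0.2972  0.03  ] depthz [ 0.519 -0.29   0.066]
   rect [ 0.518  -0.2975] [0.0631 0.0675] 3.47
```

```bash
cat >> h.py <<'E'
def pose(s):
    w,x,y,z=s['ee_rot']; return np.array(s['tool_pos']),R.from_quat([x,y,z,w]).as_matrix()
def goto(xyz,zdir=None,s=None):
    """distance to go in tool axes, after turning about tool y so that tool z lies along zdir (deg, world) either way"""
    s=s or telemetry.observe(); p,M=pose(s); print('pos',p.round(4),'q',np.round(s['q'],2))
    print('tool axes (cols):\n',M.round(3)); a=np.degrees(np.arctan2(M[1,2],M[0,2])); print('zdir deg',a.round(2))
    print('shift in present tool axes',(M.T@(np.array(xyz)-p)).round(4))
    if zdir is not None:
        t=(zdir-a+90)%180-90  # world yaw; tool y is down -> turn about y = -yaw
        tl=R.from_matrix(R.from_euler('z',t,degrees=True).as_matrix()@M); 
        # target: level, y straight down
        an=np.radians(a+t); Z=np.array([np.cos(an),np.sin(an),0]); Y=np.array([0,0,-1.]); X=np.cross(Y,Z); G=np.c_[X,Y,Z]
        print('turn rotvec (tool)',R.from_matrix(M.T@G).as_rotvec().round(4),'shift in turned axes',(G.T@(np.array(xyz)-p)).round(4))
E
python3 - <<'E'
from h import *
goto([.515,.305,.231],5)
goto([.515,-.30,.231],5)
E
```

```text
pos [ 0.2457 -0.6283  0.2305] q [ 1.11  0.58  0.02  1.44 -0.02  1.13 -0.06]
tool axes (cols):
 [[-0.931 -0.001  0.364]
 [-0.364  0.001 -0.931]
 [ 0.    -1.    -0.001]]
zdir deg -68.64
shift in present tool axes [-5.907e-01  6.000e-04 -7.711e-01]
turn rotvec (tool) [ 1.3000e-03 -1.2852e+00 -9.0000e-04] shift in turned axes [-9.062e-01 -5.000e-04  3.496e-01]
pos [ 0.2457 -0.6283  0.2305] q [ 1.11  0.58  0.02  1.44 -0.02  1.13 -0.06]
tool axes (cols):
 [[-0.931 -0.001  0.364]
 [-0.364  0.001 -0.931]
 [ 0.    -1.    -0.001]]
zdir deg -68.64
shift in present tool axes [-3.704e-01 -2.000e-04 -2.076e-01]
turn rotvec (tool) [ 1.3000e-03 -1.2852e+00 -9.0000e-04] shift in turned axes [-0.3035 -0.0005  0.2969]
```

>>> play_rows(increments="0 0 0 0 -0.1071 0 0.085; 0 0 0 0 -0.1071 0 0.085; 0 0 0 0 -0.1071 0 0.085; 0 0 0 0 -0.1071 0 0.085; 0 0 0 0 -0.1071 0 0.085; 0 0 0 0 -0.1071 0 0.085; 0 0 0 0 -0.1071 0 0.085; 0 0 0 0 -0.1071 0 0.085; 0 0 0 0 -0.1071 0 0.085; 0 0 0 0 -0.1071 0 0.085; 0 0 0 0 -0.1071 0 0.085; 0 0 0 0 -0.1071 0 0.085")

```text
clock: 1.1
tool_pos: [0.2457, -0.6284, 0.2308]
ee_rot: [0.523, -0.522, 0.477, -0.476]
ft_force: [-0.4, 0.5, 0.7]
gripper_width: 0.0849
```

>>> play_rows(increments="-0.0253 0 0.0247 0 0 0 0.085; -0.0253 0 0.0247 0 0 0 0.085; -0.0253 0 0.0247 0 0 0 0.085; -0.0253 0 0.0247 0 0 0 0.085; -0.0253 0 0.0247 0 0 0 0.085; -0.0253 0 0.0247 0 0 0 0.085; -0.0253 0 0.0247 0 0 0 0.085; -0.0253 0 0.0247 0 0 0 0.085; -0.0253 0 0.0247 0 0 0 0.085; -0.0253 0 0.0247 0 0 0 0.085; -0.0253 0 0.0247 0 0 0 0.085; -0.0253 0 0.0247 0 0 0 0.085; 0 0 0 0 0 0 0.085; 0 0 0 0 0 0 0.085")

```text
clock: 2.27
tool_pos: [0.5161, -0.2979, 0.231]
ee_rot: [0.523, -0.522, 0.477, -0.476]
ft_force: [0.3, -0.3, -0.4]
gripper_width: 0.085
```

```bash
python3 - <<'E'
from h import *
import pickle
s,p,d=cap('wrist'); save('w_jaw.png',p); pickle.dump((s,p,d),open('w_jaw.pkl','wb'))
goto([.515,.305,.231],5); print(s['ft_force'])
E
```

```text
pos [ 0.5147 -0.2999  0.2309] q [ 0.69  0.47 -0.37  1.65  0.19  1.06  0.35]
tool axes (cols):
 [[ 0.089 -0.001  0.996]
 [-0.996  0.     0.089]
 [-0.    -1.    -0.001]]
zdir deg 5.09
shift in present tool axes [-0.6025 -0.      0.054 ]
turn rotvec (tool) [ 0.0009  0.0016 -0.0001] shift in turned axes [-6.026e-01 -1.000e-04  5.300e-02]
[ 0.30019348 -0.34349943 -0.44794932]
```

View pics/w_jaw.png

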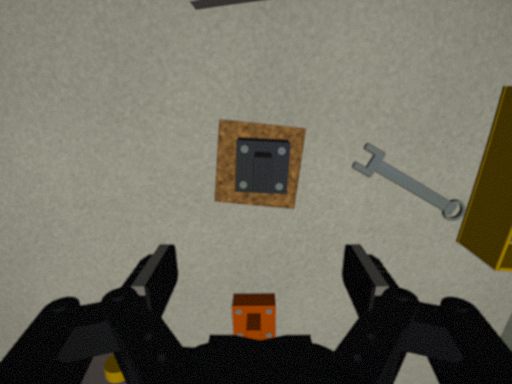

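Wrist view: the jaw blank on its cork mat at cols 235–291, rows 138–194, with the rib near (263,158). The orange spare jaw is below at (254,320) and the wrench is to the right.

```bash
python3 - <<'E'
from h import *
import pickle
s,p,d=pickle.load(open('w_jaw.pkl','rb')); c,T=cam('wrist',s)
ys,xs=np.mgrid[100:225,190:330]; uv=np.c_[xs.ravel(),ys.ravel()]; D=d[ys,xs].ravel(); P=bydepth(c,T,uv,D)
for lo,hi,nm in((.027,.04,'base top'),(.058,.078,'rib'),(.0,.009,'mat/bench')):
    m=(P[:,2]>lo)&(P[:,2]<hi)&(D>0); Q=P[m]; 
    r=cv2.minAreaRect(Q[:,:2].astype(np.float32)); print(nm,m.sum(),np.round(r[0],4),np.round(r[1],4),round(r[2],2),'z',np.median(Q[:,2]).round(4),Q.min(0).round(4),Q.max(0).round(4))
hsv=cv2.cvtColor(p,cv2.COLOR_RGB2HSV); sub=hsv[100:225,190:330]
m=((sub[...,0]<25)&(sub[...,1]>90)).astype(np.uint8)
cs,_=cv2.findContours(m,0,1); k=max(cs,key=cv2.contourArea).reshape(-1,2)+[190,100]
r=cv2.minAreaRect(onplane(c,T,k,.003)[:,:2].astype(np.float32)); print('mat',np.round(r[0],4),np.round(r[1],4),round(r[2],2))
# jaw base top: dark pixels within the mat, at z=.033
Z=P[:,2].reshape(ys.shape); m2=((Z>.027)).astype(np.uint8)
cs,_=cv2.findContours(m2,0,1); k=max(cs,key=cv2.contourArea).reshape(-1,2)
print('outline px',cv2.minAreaRect((k+[190,100]).astype(np.float32)))
save('w_jaw_crop.png',cv2.resize(p[120:220,200:320],None,fx=6,fy=6,interpolation=cv2.INTER_CUBIC)[:600])
E
```

```text
base top 2058 [ 0.5188 -0.2998] [0.0641 0.0645] 2.26 z 0.0322 [ 0.4856 -0.3327  0.0271] [ 0.5517 -0.2664  0.0399]
rib 676 [ 0.5189 -0.2999] [0.0199 0.0404] 2.59 z 0.0671 [ 0.5083 -0.3199  0.0581] [ 0.5293 -0.2793  0.0701]
mat/bench 5616 [ 0.5161 -0.306 ] [0.1938 0.1669] 5.26 z 0.0018 [ 0.4239 -0.3973  0.    ] [ 0.6201 -0.2151  0.009 ]
mat [ 0.5147 -0.3052] [0.1086 0.1086] 89.44
outline px ((261.97625732421875, 165.99887084960938), (54.366966247558594, 52.51192855834961), 2.726311206817627)
```

View pics/w_jaw_crop.png

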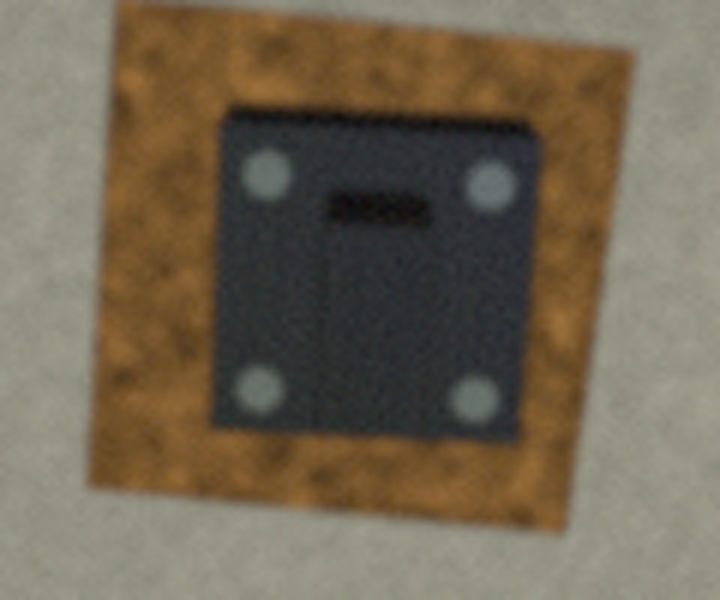

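Crop: the rib runs along world y (its shadowed end is at about (378,208) of the crop), and the jaw is yawed about 2.4°. Jaw centre is (0.5188, −0.2998), and the measured sizes match. Next the plate and the stand.

>>> play_rows(increments="-0.033 0 0.0015 0 0 0 0.085; -0.033 0 0.0015 0 0 0 0.085; -0.033 0 0.0015 0 0 0 0.085; -0.033 0 0.0015 0 0 0 0.085; -0.033 0 0.0015 0 0 0 0.085; -0.033 0 0.0015 0 0 0 0.085; -0.033 0 0.0015 0 0 0 0.085; -0.033 0 0.0015 0 0 0 0.085; -0.033 0 0.0015 0 0 0 0.085; -0.033 0 0.0015 0 0 0 0.085; 0 0 0 0 0 0 0.085; 0 0 0 0 0 0 0.085; 0 0 0 0 0 0 0.085")

```text
clock: 3.4
tool_pos: [0.5008, 0.0278, 0.2311]
ee_rot: [-0.52, 0.521, -0.478, 0.478]
ft_force: [0.1, -0.5, 0.2]
gripper_width: 0.0852
```

```bash
python3 - <<'E'
from h import *
import pickle
s,p,d=cap('wrist'); save('w_plate.png',p); pickle.dump((s,p,d),open('w_plate.pkl','wb'))
goto([.515,.305,.231],5)
E
```

```text
pos [0.5009 0.0275 0.2311] q [ 0.19  0.34 -0.46  1.87  0.18  0.97 -0.27]
tool axes (cols):
 [[ 0.084 -0.     0.996]
 [-0.996 -0.001  0.084]
 [ 0.001 -1.    -0.   ]]
zdir deg 4.83
shift in present tool axes [-2.753e-01 -2.000e-04  3.740e-02]
turn rotvec (tool) [ 0.0005 -0.0029  0.0009] shift in turned axes [-2.752e-01  1.000e-04  3.820e-02]
```

View pics/w_plate.png

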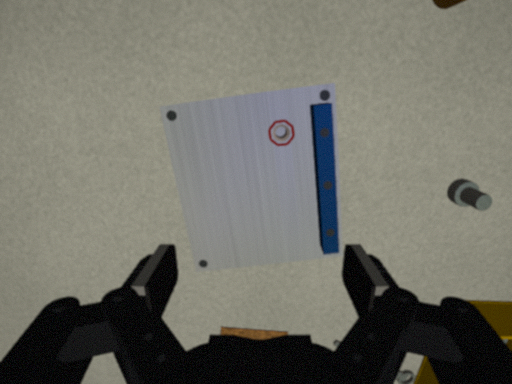

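The wrist view shows the whole plate. The red ring and hole are at (281,132), the blue fence runs cols 312–338 and rows 104–253, and the fitting is at (468,193).

```bash
python3 - <<'E'
from h import *
import pickle
s,p,d=pickle.load(open('w_plate.pkl','rb')); c,T=cam('wrist',s); hsv=cv2.cvtColor(p,cv2.COLOR_RGB2HSV); H,S,V=[hsv[...,i].astype(int) for i in range(3)]
ys,xs=np.mgrid[70:285,140:350]; uv=np.c_[xs.ravel(),ys.ravel()]; D=d[ys,xs].ravel(); P=bydepth(c,T,uv,D)
ok=(D>0)
m=ok&(P[:,2]>.024); 
hull=P[m&(P[:,2]<.04)]; r=cv2.minAreaRect(hull[:,:2].astype(np.float32)); print('plate',np.round(r[0],4),np.round(r[1],4),round(r[2],2),'z',np.median(hull[:,2]).round(4))
f=P[ok&(P[:,2]>.05)&(P[:,2]<.065)]; r=cv2.minAreaRect(f[:,:2].astype(np.float32)); print('fence',len(f),np.round(r[0],4),np.round(r[1],4),round(r[2],2),'z',np.median(f[:,2]).round(4))
cf=f[:,:2].mean(0); u,_,vt=np.linalg.svd(f[:,:2]-cf); print('fence axis',np.degrees(np.arctan2(vt[0,1],vt[0,0])).round(2),cf.round(4))
m=(((H<10)|(H>168))&(S>70)).astype(np.uint8); m[:100]=0; m[165:]=0; m[:,:250]=0; m[:,310:]=0
cs,_=cv2.findContours(m,0,1); k=max(cs,key=cv2.contourArea).reshape(-1,2); Q=onplane(c,T,k,.032)[:,:2].astype(np.float32)
(e,ax,an)=cv2.fitEllipse(Q); print('ring',np.round(e,4),np.round(ax,4), cv2.minEnclosingCircle(Q))
for yaw in (11,11.5,12,12.5):
  a=np.radians(yaw); Rm=np.array([[np.cos(a),-np.sin(a)],[np.sin(a),np.cos(a)]])
  print(yaw,'centre from ring',(np.array(e)-Rm@[.035,.062]).round(4),'fence->',(np.array(e)+Rm@[.045,-.062]).round(4))
E
```

```text
plate [ 5.008e-01 -5.000e-04] [0.2014 0.2218] 12.18 z 0.0312
fence 2768 [0.5793 0.0168] [0.0209 0.1802] 12.11 z 0.0562
fence axis -77.83 [0.5772 0.0238]
ring [0.5219 0.0681] [0.0291 0.0293] ((0.5218418836593628, 0.06824936717748642), 0.015362247824668884)
11 centre from ring [0.4994 0.0006] fence-> [0.5779 0.0158]
11.5 centre from ring [5.e-01 4.e-04] fence-> [0.5784 0.0163]
12 centre from ring [5.006e-01 2.000e-04] fence-> [0.5788 0.0168]
12.5 centre from ring [ 0.5012 -0.    ] fence-> [0.5793 0.0173]
```

>>> play_rows(increments="-0.0275 0 0.0038 0 0 0 0.085; -0.0275 0 0.0038 0 0 0 0.085; -0.0275 0 0.0038 0 0 0 0.085; -0.0275 0 0.0038 0 0 0 0.085; -0.0275 0 0.0038 0 0 0 0.085; -0.0275 0 0.0038 0 0 0 0.085; -0.0275 0 0.0038 0 0 0 0.085; -0.0275 0 0.0038 0 0 0 0.085; -0.0275 0 0.0038 0 0 0 0.085; -0.0275 0 0.0038 0 0 0 0.085; 0 0 0 0 0 0 0.085; 0 0 0 0 0 0 0.085; 0 0 0 0 0 0 0.085")

```text
clock: 4.53
tool_pos: [0.5156, 0.3048, 0.2309]
ee_rot: [-0.52, 0.521, -0.478, 0.479]
ft_force: [0.8, -1.2, 0.0]
gripper_width: 0.0849
```

```bash
python3 - <<'E'
from h import *
import pickle
s,p,d=cap('wrist'); save('w_pins.png',p); pickle.dump((s,p,d),open('w_pins.pkl','wb'))
c,T=cam('wrist',s); ys,xs=np.mgrid[0:250,100:420]; uv=np.c_[xs.ravel(),ys.ravel()]; D=d[ys,xs].ravel(); P=bydepth(c,T,uv,D); hsv=cv2.cvtColor(p,cv2.COLOR_RGB2HSV)[ys,xs].reshape(-1,3).astype(int); H,S,V=hsv.T
for nm,hm,top in(('red',(H<8)|(H>172),.101),('green',(H>40)&(H<85),.091),('yellow',(H>18)&(H<36),.111)):
    m=(D>0)&hm&(S>100)&(P[:,2]>top-.006)&(P[:,2]<top+.006); Q=P[m]; (e,rad)=cv2.minEnclosingCircle(Q[:,:2].astype(np.float32)); print(nm,m.sum(),np.round(e,4),round(rad,4),'median',np.median(Q,0).round(4))
m=(D>0)&(P[:,2]>.038)&(P[:,2]<.05); r=cv2.minAreaRect(P[m][:,:2].astype(np.float32)); print('stand',np.round(r[0],4),np.round(r[1],4),round(r[2],2))
goto([.515,.305,.231],5)
E
```

```text
red 335 [0.564  0.3834] 0.1015 median [0.5155 0.3068 0.1002]
green 984 [0.5741 0.4035] 0.0922 median [0.6137 0.4537 0.0901]
yellow 313 [0.5649 0.3608] 0.1194 median [0.5196 0.2623 0.1101]
stand [0.5412 0.363 ] [0.2719 0.1119] 65.43
pos [0.5157 0.3046 0.231 ] q [-0.3   0.49 -0.48  1.64  0.25  1.08 -0.77]
tool axes (cols):
 [[ 0.084 -0.     0.996]
 [-0.996 -0.001  0.084]
 [ 0.001 -1.    -0.   ]]
zdir deg 4.83
shift in present tool axes [-0.0005 -0.     -0.0006]
turn rotvec (tool) [ 0.0003 -0.003   0.0014] shift in turned axes [-0.0005 -0.     -0.0006]
```

```bash
python3 - <<'E'
from h import *
import pickle
s,p,d=pickle.load(open('w_pins.pkl','rb'))
c,T=cam('wrist',s); ys,xs=np.mgrid[0:300,100:420]; uv=np.c_[xs.ravel(),ys.ravel()]; D=d[ys,xs].ravel(); P=bydepth(c,T,uv,D); hsv=cv2.cvtColor(p,cv2.COLOR_RGB2HSV)[ys,xs].reshape(-1,3).astype(int); H,S,V=hsv.T
near=(D>0)&(np.hypot(P[:,0]-.515,P[:,1]-.303)<.09); E={}
for nm,hm,top in(('red',(H<8)|(H>172),.101),('green',(H>40)&(H<85),.091),('yellow',(H>18)&(H<36),.111)):
    m=near&hm&(S>90)&(P[:,2]>top-.004)&(P[:,2]<top+.006); Q=P[m]; (e,rad)=cv2.minEnclosingCircle(Q[:,:2].astype(np.float32)); E[nm]=np.array(e); print(nm,m.sum(),np.round(e,4),round(rad,4),'mean',Q.mean(0).round(4))
g=E['yellow']-E['green']; print('row yaw',np.degrees(np.arctan2(g[0],-g[1])),np.linalg.norm(g))
m=near&(P[:,2]>.041)&(P[:,2]<.05); r=cv2.minAreaRect(P[m][:,:2].astype(np.float32)); print('stand',np.round(r[0],4),np.round(r[1],4),round(r[2],2))
save('w_pins_crop.png',p)
E
```

```text
red 313 [0.5152 0.3059] 0.01 mean [0.5152 0.3063 0.1001]
green 331 [0.511  0.3507] 0.01 mean [0.511  0.3509 0.0901]
yellow 297 [0.5194 0.261 ] 0.0103 mean [0.5193 0.2618 0.1101]
row yaw 5.3031132514547945 0.09013696947191828
stand [0.5153 0.3051] [0.0502 0.1392] 5.31
```

View pics/w_pins_crop.png

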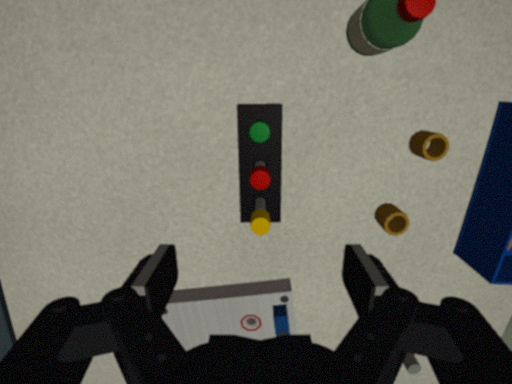

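The view shows the green (260,132), red (260,180) and yellow (261,226) heads. The red pin is at (0.5152, 0.3060) and the spacing checks at 45 mm. I'll descend and grip.

>>> play_rows(increments="-0.0014 0.015 -0.0004 0 0 0 0.06; 0 0.02 0 0 0 0 0.06; 0 0.02 0 0 0 0 0.06; 0 0.02 0 0 0 0 0.06; 0 0.02 0 0 0 0 0.06; 0 0.02 0 0 0 0 0.06; 0 0.015 0 0 0 0 0.06; 0 0.015 0 0 0 0 0.06; 0 0.01 0 0 0 0 0.06; 0 0.006 0 0 0 0 0.06; 0 0 0 0 0 0 0.06; 0 0 0 0 0 0 0.06")

```text
clock: 5.58
tool_pos: [0.5147, 0.3079, 0.0707]
ee_rot: [0.521, -0.521, 0.478, -0.478]
ft_force: [0.3, 0.3, -0.6]
gripper_width: 0.0598
```

>>> play_rows(increments="0 0 0 0 0 0 0.01; 0 0 0 0 0 0 0.01; 0 0 0 0 0 0 0.01; 0 0 0 0 0 0 0.01; 0 0 0 0 0 0 0.01; 0 0 0 0 0 0 0.01; 0 0 0 0 0 0 0.01; 0 0 0 0 0 0 0.01", force=50)

```text
clock: 6.25
tool_pos: [0.5147, 0.3087, 0.071]
ee_rot: [0.522, -0.521, 0.478, -0.478]
ft_force: [0.3, -0.3, 6.5]
gripper_width: 0.0173
```

>>> play_rows(increments="0 -0.004 0 0 0 0 0.01; 0 -0.006 0 0 0 0 0.01; 0 -0.01 0 0 0 0 0.01; 0 -0.01 0 0 0 0 0.01; 0 -0.015 0 0 0 0 0.01; 0 -0.015 0 0 0 0 0.01; 0 -0.02 0 0 0 0 0.01; 0 -0.02 0 0 0 0 0.01; 0 -0.02 0 0 0 0 0.01; 0 -0.015 0 0 0 0 0.01; 0 0 0 0 0 0 0.01; 0 0 0 0 0 0 0.01; 0 0 0 0 0 0 0.01")

```text
clock: 7.33
tool_pos: [0.5139, 0.3079, 0.205]
ee_rot: [-0.521, 0.522, -0.478, 0.478]
ft_force: [-0.6, -0.5, -0.8]
gripper_width: 0.0176
```

```bash
python3 - <<'E'
from h import *
import pickle
s,p,d=cap('wrist'); s2,p2,d2=cap('scene'); pickle.dump((s,p,d,p2,d2),open('w_grip.pkl','wb'))
print(s['tool_pos'].round(4),s['ft_force'].round(2),s['gripper_width'])
a=p[130:384,150:400]; a=cv2.resize(a,None,fx=1.6,fy=1.6)
b=cv2.resize(p2[130:300,300:440],None,fx=2.4,fy=2.4)
o=np.zeros((410,800,3),np.uint8); o[:a.shape[0],:a.shape[1]]=a[:410]; o[:b.shape[0],410:410+b.shape[1]]=b[:410]; save('grip.png',o)
goto([.5219,.0682,.2],12.1)
E
```

```text
[0.5139 0.3079 0.205 ] [-0.57 -0.52 -0.85] 0.0176188244147597
pos [0.5138 0.3078 0.2044] q [-0.31  0.52 -0.48  1.67  0.27  1.02 -0.79]
tool axes (cols):
 [[ 0.087 -0.001  0.996]
 [-0.996 -0.001  0.087]
 [ 0.001 -1.    -0.002]]
zdir deg 5.0
shift in present tool axes [ 0.2394  0.0046 -0.0128]
turn rotvec (tool) [ 0.0016 -0.1239  0.0008] shift in turned axes [ 0.236   0.0044 -0.0423]
```

View pics/grip.png

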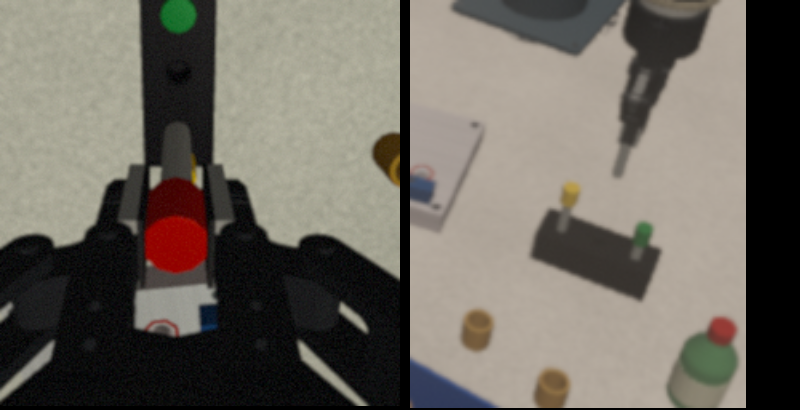

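The pin is held by its head, its shank hangs straight, and the two other pins stand undisturbed. Now I'll measure where the pin sits in the tool frame.

```bash
cat >> h.py <<'E'
def pinintool(s,p,d):
    c=viewer.calibration('wrist'); T=np.array(c['tool_from_camera'])
    ys,xs=np.mgrid[150:330,225:300]; uv=np.c_[xs.ravel(),ys.ravel()]; D=d[ys,xs].ravel(); P=bydepth(c,T,uv,D); hsv=cv2.cvtColor(p,cv2.COLOR_RGB2HSV)[ys,xs].reshape(-1,3).astype(int); H,S,V=hsv.T
    red=(D>0)&((H<8)|(H>172))&(S>110)&(abs(P[:,2])<.02)&(abs(P[:,0])<.03)
    top=P[red][:,1].min(); top=np.median(P[red][P[red][:,1]<top+.003][:,1])
    m=red&(P[:,1]<top+.003); e,r=cv2.minEnclosingCircle(P[m][:,[0,2]].astype(np.float32)); print('head top y',top.round(4),'xz',np.round(e,4),'mean',P[m][:,[0,2]].mean(0).round(4),'r',round(r,4),m.sum())
    for lo in np.arange(top+.03,top+.09,.01):
        m=(D>0)&(P[:,1]>lo)&(P[:,1]<lo+.01)&(np.abs(P[:,2])<.012)&(np.abs(P[:,0])<.03)
        if m.sum()>20: Q=P[m]; print('shank y',lo.round(3),m.sum(),'z mid',((Q[:,2].max()+Q[:,2].min())/2).round(4),'w',np.ptp(Q[:,2]).round(4),'front x',np.percentile(Q[:,0],3).round(4),'axis x~',(np.percentile(Q[:,0],3)+.006).round(4))
E
python3 - <<'E'
from h import *
import pickle
s,p,d,_,_=pickle.load(open('w_grip.pkl','rb')); pinintool(s,p,d)
c,T=cam('wrist',s); print('red hole guess', (np.array([.5152,.306,.101])))
# foot of the empty stand hole: dark circle about z=.045
E
```

```text
head top y -0.0765 xz [-0.0165  0.0004] mean [-0.0165  0.0034] r 0.01 3
shank y -0.047 494 z mid 0.0 w 0.0239 front x -0.0114 axis x~ -0.0054
shank y -0.037 1738 z mid 0.0 w 0.024 front x -0.0104 axis x~ -0.0044
shank y -0.027 590 z mid -0.0001 w 0.0239 front x -0.0106 axis x~ -0.0046
shank y -0.017 485 z mid -0.0 w 0.0239 front x -0.0106 axis x~ -0.0046
shank y -0.007 113 z mid -0.0 w 0.024 front x -0.0107 axis x~ -0.0047
shank y 0.003 151 z mid -0.0001 w 0.0118 front x -0.0032 axis x~ 0.0028
red hole guess [0.5152 0.306  0.101 ]
```

```bash
cat >> h.py <<'E'
def pinline(s,d):
    c=viewer.calibration('wrist'); T=np.array(c['tool_from_camera'])
    ys,xs=np.mgrid[120:340,225:300]; uv=np.c_[xs.ravel(),ys.ravel()]; D=d[ys,xs].ravel(); P=bydepth(c,T,uv,D)
    P=P[(D>0)&(abs(P[:,2])<.0025)&(P[:,0]>-.03)&(P[:,0]<.03)]
    h=P[(P[:,1]<-.030)]; ty=np.percentile(h[:,1],10); print('head top y',ty.round(4))
    t=P[(P[:,1]<ty+.003)]; print('top x range',t[:,0].min().round(4),t[:,0].max().round(4))
    for lo in np.arange(-.05,.08,.006):
        Q=P[(P[:,1]>=lo)&(P[:,1]<lo+.006)]
        if len(Q)>4: print('y %.3f n %d front x med %.4f'%(lo+.003,len(Q),np.median(Q[:,0])))
E
python3 - <<'E'
from h import *
import pickle
s,p,d,_,_=pickle.load(open('w_grip.pkl','rb')); pinline(s,d)
E
```

```text
head top y -0.0737
top x range -0.0098 -0.0084
y -0.029 n 414 front x med 0.0014
y -0.023 n 76 front x med -0.0067
y -0.017 n 62 front x med -0.0066
y -0.011 n 57 front x med -0.0068
y -0.005 n 20 front x med -0.0066
y 0.001 n 17 front x med -0.0028
y 0.007 n 43 front x med -0.0027
y 0.013 n 40 front x med -0.0028
y 0.019 n 38 front x med -0.0028
y 0.025 n 29 front x med -0.0026
y 0.031 n 28 front x med -0.0029
y 0.037 n 23 front x med -0.0029
y 0.043 n 24 front x med -0.0028
y 0.049 n 22 front x med -0.0027
y 0.055 n 10 front x med -0.0027
```

Pin axis is at tool x = +3.2 mm, upright, with its foot at tool y of about +56 mm. Now moving to hover over the hole.

>>> play_rows(increments="0.0236 0 -0.0013 0 0 0 0.01; 0.0236 0 -0.0013 0 0 0 0.01; 0.0236 0 -0.0013 0 0 0 0.01; 0.0236 0 -0.0013 0 0 0 0.01; 0.0236 0 -0.0013 0 0 0 0.01; 0.0236 0 -0.0013 0 0 0 0.01; 0.0236 0 -0.0013 0 0 0 0.01; 0.0236 0 -0.0013 0 0 0 0.01; 0.0236 0 -0.0013 0 0 0 0.01; 0.0236 0 -0.0013 0 0 0 0.01; 0 0.02 0 0 0 0 0.01; 0 0.02 0 0 0 0 0.01; 0 0.02 0 0 0 0 0.01; 0 0.015 0 0 0 0 0.01; 0 0.01 0 0 0 0 0.01; 0 0 0 0 0 0 0.01; 0 0 0 0 0 0 0.01; 0 0 0 0 0 0 0.01")

```text
clock: 8.93
tool_pos: [0.5223, 0.0723, 0.1209]
ee_rot: [0.522, -0.521, 0.478, -0.478]
ft_force: [-0.1, 0.5, -0.8]
gripper_width: 0.0171
```

```bash
python3 - <<'E'
from h import *
import pickle
s,p,d=cap('wrist'); pickle.dump((s,p,d),open('w_hov.pkl','wb')); pinline(s,d)
hsv=cv2.cvtColor(p,cv2.COLOR_RGB2HSV).astype(int); H,S,V=[hsv[...,i] for i in range(3)]
c,T=cam('wrist',s); m=(((H<12)|(H>165))&(S>60)).astype(np.uint8); m[:,:190]=0; m[:,330:]=0
n,l,st,ce=cv2.connectedComponentsWithStats(m)
for i in range(1,n):
    if st[i,4]>20: print(st[i],ce[i].round(1))
save('hov.png',cv2.resize(p[100:384,150:400],None,fx=2,fy=2))
goto([.5216,.0714,.12],12.1)
E
```

```text
head top y -0.0735
top x range -0.0095 -0.008
y -0.029 n 418 front x med 0.0014
y -0.023 n 74 front x med -0.0067
y -0.017 n 61 front x med -0.0067
y -0.011 n 61 front x med -0.0068
y -0.005 n 19 front x med -0.0068
y 0.001 n 17 front x med -0.0029
y 0.007 n 44 front x med -0.0029
y 0.013 n 39 front x med -0.0027
y 0.019 n 36 front x med -0.0027
y 0.025 n 34 front x med -0.0027
y 0.031 n 26 front x med -0.0028
y 0.037 n 23 front x med -0.0029
y 0.043 n 22 front x med -0.0027
y 0.049 n 23 front x med -0.0029
y 0.055 n 9 front x med -0.0028
[241 182  37  33 299] [258.9 196.2]
[ 237  240   44   61 2123] [259.6 271. ]
pos [0.5224 0.0723 0.1211] q [ 0.07  0.51 -0.43  1.95  0.31  0.74 -0.46]
tool axes (cols):
 [[ 0.087  0.001  0.996]
 [-0.996  0.     0.087]
 [-0.    -1.     0.001]]
zdir deg 5.0
shift in present tool axes [ 0.0009  0.0011 -0.0009]
turn rotvec (tool) [-1.300e-03 -1.238e-01 -1.000e-04] shift in turned axes [ 0.0007  0.0011 -0.001 ]
```

View pics/hov.png

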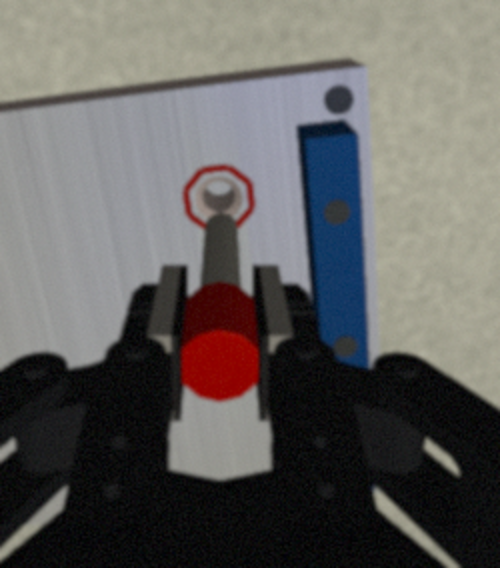

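The pin foot is just in front of the hole in the image, with the ring around (219,196) of the picture. I'll compare the ring centre with the pin axis in the tool frame.

```bash
python3 - <<'E'
from h import *
import pickle
s,p,d=pickle.load(open('w_hov.pkl','rb')); hsv=cv2.cvtColor(p,cv2.COLOR_RGB2HSV).astype(int); H,S,V=[hsv[...,i] for i in range(3)]
c=viewer.calibration('wrist'); T=np.array(c['tool_from_camera'])
m=(((H<12)|(H>165))&(S>60)).astype(np.uint8); m[:182]=0; m[216:]=0; m[:,:235]=0; m[:,285:]=0
k=np.argwhere(m)[:,::-1]
r=rays(c,k)@T[:3,:3].T; o=T[:3,3]
for yy in (.088,.0895): 
    Q=(o+r*((yy-o[1])/r[:,1])[:,None])[:,[0,2]].astype(np.float32); e,rad=cv2.minEnclosingCircle(Q)
    # algebraic circle on ring pixels, robust
    A=np.c_[2*Q,np.ones(len(Q))]; sol=np.linalg.lstsq(A,(Q**2).sum(1),rcond=None)[0]
    print(yy,'ring centre tool x,z',np.round(e,4),round(rad,4),'fit',sol[:2].round(4),np.sqrt(sol[2]+(sol[:2]**2).sum()).round(4))
# shank z centre & depth plane of plate
ys,xs=np.mgrid[150:260,235:285]; D=d[ys,xs].ravel(); P=bydepth(c,T,np.c_[xs.ravel(),ys.ravel()],D)
pl=P[(D>0)&(P[:,1]>.075)]; print('plate y',np.median(pl[:,1]).round(4))
sh=P[(D>0)&(P[:,1]>.01)&(P[:,1]<.05)&(abs(P[:,2])<.015)&(abs(P[:,0])<.012)]; print('shank z',sh[:,2].min().round(4),sh[:,2].max().round(4),'mean',sh[:,2].mean().round(4)); f=P[(D>0)&(P[:,1]>.05)&(P[:,1]<.07)&(abs(P[:,0])<.012)]; print('foot y',f[:,1].max().round(4))
E
```

```text
0.088 ring centre tool x,z [ 0.0036 -0.0007] 0.0154 fit [ 0.0036 -0.0007] 0.0138
0.0895 ring centre tool x,z [ 0.0041 -0.0007] 0.0155 fit [ 0.0042 -0.0007] 0.0139
plate y 0.0897
shank z -0.0062 0.0059 mean -0.0002
foot y 0.0548
```

>>> play_rows(increments="0.001 0.01 -0.0005 0 0 0 0.01; 0 0.01 0 0 0 0 0.01; 0 0.008 0 0 0 0 0.01; 0 0.004 0 0 0 0 0.01; 0 0.004 0 0 0 0 0.01; 0 0.004 0 0 0 0 0.01; 0 0 0 0 0 0 0.01; 0 0 0 0 0 0 0.01")

```text
clock: 9.65
tool_pos: [0.5214, 0.0711, 0.0802]
ee_rot: [-0.521, 0.521, -0.478, 0.478]
ft_force: [-0.4, -0.6, 0.6]
gripper_width: 0.0177
```

>>> play_rows(increments="0 0.004 0 0 0 0 0.01; 0 0.004 0 0 0 0 0.01; 0 0.004 0 0 0 0 0.01; 0 0.003 0 0 0 0 0.01; 0 0.002 0 0 0 0 0.01; 0 0.001 0 0 0 0 0.01; 0 0 0 0 0 0 0.01; 0 0 0 0 0 0 0.01")

```text
clock: 10.32
tool_pos: [0.5215, 0.0711, 0.0623]
ee_rot: [0.521, -0.521, 0.478, -0.478]
ft_force: [0.1, -0.3, -0.8]
gripper_width: 0.0175
```

Foot is about 25 mm in with no resistance. I'll release, wait, then lift straight up.

>>> play_rows(increments="0 0.001 0 0 0 0 0.01; 0 0 0 0 0 0 0.02; 0 0 0 0 0 0 0.03; 0 0 0 0 0 0 0.04; 0 0 0 0 0 0 0.045; 0 0 0 0 0 0 0.045; 0 0 0 0 0 0 0.045; 0 0 0 0 0 0 0.045; 0 -0.005 0 0 0 0 0.045; 0 -0.01 0 0 0 0 0.045; 0 -0.02 0 0 0 0 0.045; 0 -0.03 0 0 0 0 0.045; 0 -0.03 0 0 0 0 0.045; 0 -0.03 0 0 0 0 0.045; 0 -0.03 0 0 0 0 0.06; 0 0 0 0 0 0 0.06; 0 0 0 0 0 0 0.06")

```text
clock: 11.73
tool_pos: [0.5223, 0.0713, 0.2188]
ee_rot: [0.522, -0.52, 0.477, -0.479]
ft_force: [-1.1, -0.0, -0.5]
gripper_width: 0.0601
```

```bash
python3 - <<'E'
from h import *
import pickle
s,p,d=cap('wrist'); pickle.dump((s,p,d),open('w_pin.pkl','wb')); c,T=cam('wrist',s)
hsv=cv2.cvtColor(p,cv2.COLOR_RGB2HSV).astype(int); H,S,V=[hsv[...,i].ravel() for i in range(3)]
ys,xs=np.mgrid[0:384,0:512]; D=d.ravel(); P=bydepth(c,T,np.c_[xs.ravel(),ys.ravel()],D)
near=(D>0)&(np.hypot(P[:,0]-.522,P[:,1]-.068)<.03)&((H<8)|(H>172))&(S>100)
t=P[near&(P[:,2]>.085)]; print('head top',np.median(t[:,2]).round(4),len(t), cv2.minEnclosingCircle(t[:,:2].astype(np.float32)),'max z',P[near][:,2].max())
f=P[(D>0)&(P[:,2]>.05)&(P[:,2]<.062)&(np.hypot(P[:,0]-.579,P[:,1]-.017)<.1)]
r=cv2.minAreaRect(f[:,:2].astype(np.float32)); print('fence',np.round(r[0],4),np.round(r[1],4),round(r[2],2),np.median(f[:,2]))
goto([.5188,-.2998,.22],2.4)
save('pin.png',p)
E
```

```text
head top 0.296 745 ((0.5219359993934631, 0.06803696602582932), 0.030007056891918182) max z 0.315180234200678
fence [0.562  0.0138] [0.055  0.1799] 12.19 0.056208272876241555
pos [0.5215 0.0709 0.2173] q [ 0.12  0.4  -0.48  1.84  0.22  0.96 -0.37]
tool axes (cols):
 [[ 0.087  0.002  0.996]
 [-0.996  0.     0.087]
 [ 0.    -1.     0.002]]
zdir deg 4.98
shift in present tool axes [ 0.3691 -0.0027 -0.0349]
turn rotvec (tool) [-0.0017  0.0451  0.0001] shift in turned axes [ 0.3703 -0.0027 -0.0183]
```

View pics/pin.png

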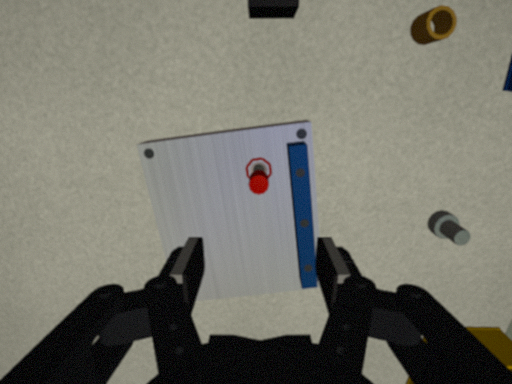

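>>> play_rows(increments="0 0 0 0 0.045 0 0.085; 0.037 0 -0.0018 0 0 0 0.085; 0.037 0 -0.0018 0 0 0 0.085; 0.037 0 -0.0018 0 0 0 0.085; 0.037 0 -0.0018 0 0 0 0.085; 0.037 0 -0.0018 0 0 0 0.085; 0.037 0 -0.0018 0 0 0 0.085; 0.037 0 -0.0018 0 0 0 0.085; 0.037 0 -0.0018 0 0 0 0.085; 0.037 0 -0.0018 0 0 0 0.085; 0.037 0 -0.0018 0 0 0 0.085; 0 0.03 0 0 0 0 0.085; 0 0.03 0 0 0 0 0.085; 0 0.03 0 0 0 0 0.06; 0 0.03 0 0 0 0 0.06; 0 0 0 0 0 0 0.06; 0 0 0 0 0 0 0.06; 0 0 0 0 0 0 0.06")

```text
clock: 13.28
tool_pos: [0.5196, -0.2994, 0.0972]
ee_rot: [0.511, -0.51, 0.489, -0.489]
ft_force: [-0.1, 0.1, 0.5]
gripper_width: 0.0598
```

```bash
cat >> h.py <<'E'
def rib(s,d,base):
    c,T=cam('wrist',s); p0,M=pose(s); ys,xs=np.mgrid[60:384,200:320]; D=d[ys,xs].ravel(); P=bydepth(c,T,np.c_[xs.ravel(),ys.ravel()],D); L=(P-p0)@M
    for nm,lo,hi in(('base',.027,.036),('rib',.058,.069)):
        m=(D>0)&(P[:,2]>base+lo)&(P[:,2]<base+hi)&(abs(L[:,2])<.05)&(abs(L[:,0])<.06)
        r=cv2.minAreaRect(P[m][:,:2].astype(np.float32)); t=cv2.minAreaRect(L[m][:,[0,2]].astype(np.float32)); print(nm,m.sum(),'world',np.round(r[0],4),np.round(r[1],4),round(r[2],2),'z',np.median(P[m][:,2]).round(4),'| tool x,z',np.round(t[0],4),round(t[2],2))
E
python3 - <<'E'
from h import *
import pickle
s,p,d=pickle.load(open('w_pin.pkl','rb')); c,T=cam('wrist',s)
ys,xs=np.mgrid[150:205,235:285]; D=d[ys,xs].ravel(); P=bydepth(c,T,np.c_[xs.ravel(),ys.ravel()],D); hsv=cv2.cvtColor(p,cv2.COLOR_RGB2HSV)[ys,xs].reshape(-1,3).astype(int); H,S,V=hsv.T
t=P[(D>0)&((H<8)|(H>172))&(S>100)&(P[:,2]>.08)&(P[:,2]<.12)]; t=t[t[:,2]>t[:,2].max()-.004]; print('pin head top',np.median(t[:,2]).round(4),len(t),cv2.minEnclosingCircle(t[:,:2].astype(np.float32)))
s,p,d=cap('wrist'); pickle.dump((s,p,d),open('w_j2.pkl','wb')); rib(s,d,.003); goto([.5188,-.2998,.037],2.4)
E
```

```text
pin head top 0.0911 290 ((0.5218915939331055, 0.06782850623130798), 0.009378391318023205)
base 4771 world [ 0.5188 -0.2997] [0.0641 0.0642] 2.47 z 0.0322 | tool x,z [ 0.0003 -0.0008] 0.03
rib 1818 world [ 0.5188 -0.2996] [0.0199 0.0404] 2.49 z 0.0672 | tool x,z [ 0.0002 -0.0008] 0.06
pos [ 0.52   -0.2996  0.0979] q [ 0.67  0.62 -0.35  1.79  0.29  0.78  0.21]
tool axes (cols):
 [[ 0.042  0.002  0.999]
 [-0.999 -0.001  0.042]
 [ 0.001 -1.     0.002]]
zdir deg 2.43
shift in present tool axes [ 0.0001  0.0609 -0.0014]
turn rotvec (tool) [-0.0018  0.0005  0.0008] shift in turned axes [ 0.0002  0.0609 -0.0012]
```

Pin head top is at 91 mm with the usual −1 mm bias, so it is fully home, centred on the hole. Now gripping the jaw.

>>> play_rows(increments="0 0.012 -0.0008 0 0 0 0.06; 0 0.012 0 0 0 0 0.06; 0 0.012 0 0 0 0 0.06; 0 0.012 0 0 0 0 0.06; 0 0.008 0 0 0 0 0.06; 0 0.004 0 0 0 0 0.06; 0 0 0 0 0 0 0.06; 0 0 0 0 0 0 0.04; 0 0 0 0 0 0 0.01; 0 0 0 0 0 0 0.01; 0 0 0 0 0 0 0.01; 0 0 0 0 0 0 0.01; 0 0 0 0 0 0 0.01; 0 0 0 0 0 0 0.01; 0 0 0 0 0 0 0.01; 0 0 0 0 0 0 0.01", force=100)

```text
clock: 14.67
tool_pos: [0.5189, -0.2997, 0.037]
ee_rot: [0.511, -0.51, 0.489, -0.49]
ft_force: [0.3, -0.5, 5.1]
gripper_width: 0.0185
```

```bash
python3 - <<'E'
from h import *
goto([.5188,-.2998,.037],2.4); s=telemetry.observe(); print(s['ft_force'],s['gripper_width'])
E
```

```text
pos [ 0.5189 -0.2997  0.037 ] q [ 0.64  0.7  -0.32  1.84  0.34  0.65  0.17]
tool axes (cols):
 [[ 0.042  0.001  0.999]
 [-0.999 -0.001  0.042]
 [ 0.001 -1.     0.001]]
zdir deg 2.42
shift in present tool axes [ 0.0001  0.     -0.0001]
turn rotvec (tool) [-0.0013  0.0003  0.0007] shift in turned axes [ 0.0001  0.     -0.0001]
[ 0.26843883 -0.49800318  5.13028686] 0.018524383765707746
```

>>> play_rows(increments="0 -0.005 0 0 0 0 0.01; 0 -0.015 0 0 0 0 0.01; 0 -0.02 0 0 0 0 0.01; 0 -0.02 0 0 0 0 0.01; 0 -0.02 0 0 0 0 0.01; 0 -0.02 0 0 0 0 0.01; 0 0 0 0 -0.085 0 0.01; 0 0 0 0 -0.085 0 0.01; 0 0 0 0 0 0 0.01; 0 0 0 0 0 0 0.01")

```text
clock: 15.5
tool_pos: [0.5175, -0.2993, 0.1358]
ee_rot: [-0.549, 0.55, -0.446, 0.444]
ft_force: [-0.8, -0.4, -5.0]
gripper_width: 0.0186
```

```bash
python3 - <<'E'
from h import *
goto([.5230,.0152,.137],12.15); s,p,d=cap('wrist'); rib(s,d,.103); print(s['ft_force'],s['gripper_width'])
E
```

```text
pos [ 0.5175 -0.2993  0.1358] q [ 0.71  0.58 -0.42  1.76  0.3   0.87  0.37]
tool axes (cols):
 [[ 0.208 -0.001  0.978]
 [-0.978  0.001  0.208]
 [-0.001 -1.    -0.001]]
zdir deg 12.0
shift in present tool axes [-0.3065 -0.0009  0.0708]
turn rotvec (tool) [ 0.0011 -0.0026 -0.0011] shift in turned axes [-0.3063 -0.0012  0.0716]
base 5157 world [ 0.5157 -0.2929] [0.0642 0.0508] 12.03 z 0.1311 | tool x,z [-0.0067 -0.0005] 0.03
rib 4184 world [ 0.5171 -0.2998] [0.0421 0.0416] 56.61 z 0.166 | tool x,z [ 0.0004 -0.0005] 44.62
[-0.82844352 -0.44067812 -4.99394511] 0.018590320240662983
```

>>> play_rows(increments="-0.0306 0 0.0072 0 -0.0026 0 0.01; -0.0306 0 0.0072 0 0 0 0.01; -0.0306 0 0.0072 0 0 0 0.01; -0.0306 0 0.0072 0 0 0 0.01; -0.0306 0 0.0072 0 0 0 0.01; -0.0306 0 0.0072 0 0 0 0.01; -0.0306 0 0.0072 0 0 0 0.01; -0.0306 0 0.0072 0 0 0 0.01; -0.0306 0 0.0072 0 0 0 0.01; -0.0306 0 0.0072 0 0 0 0.01; 0 0 0 0 0 0 0.01; 0 0 0 0 0 0 0.01; 0 0 0 0 0 0 0.01")

```text
clock: 16.63
tool_pos: [0.5232, 0.0146, 0.136]
ee_rot: [-0.55, 0.551, -0.444, 0.444]
ft_force: [0.5, -0.4, -4.5]
gripper_width: 0.0189
```

```bash
python3 - <<'E'
from h import *
import pickle
goto([.5230,.0152,.066],12.15); s,p,d=cap('wrist'); pickle.dump((s,p,d),open('w_st.pkl','wb')); rib(s,d,.103); print(s['ft_force'])
c,T=cam('wrist',s); p0,M=pose(s)
ys,xs=np.mgrid[0:384,150:420]; D=d[ys,xs].ravel(); P=bydepth(c,T,np.c_[xs.ravel(),ys.ravel()],D); L=(P-p0)@M; hsv=cv2.cvtColor(p,cv2.COLOR_RGB2HSV)[ys,xs].reshape(-1,3).astype(int); H,S,V=hsv.T
m=(D>0)&(P[:,2]>.085)&(P[:,2]<.097)&((H<8)|(H>172))&(S>100); e,r=cv2.minEnclosingCircle(L[m][:,[0,2]].astype(np.float32)); print('pin in tool x,z',np.round(e,4),round(r,4),m.sum())
m=(D>0)&(P[:,2]>.051)&(P[:,2]<.061)&(H>100)&(H<130)&(S>90); Q=L[m]; print('fence tool z min',np.percentile(Q[:,2],[1,5,50]).round(4),np.polyfit(Q[:,0],Q[:,2],1).round(4),m.sum())
E
```

```text
pos [0.5232 0.0146 0.136 ] q [ 0.18  0.49 -0.43  1.95  0.29  0.77 -0.2 ]
tool axes (cols):
 [[ 0.212 -0.001  0.977]
 [-0.977 -0.001  0.212]
 [ 0.    -1.    -0.001]]
zdir deg 12.25
shift in present tool axes [-0.0007  0.07    0.    ]
turn rotvec (tool) [0.001  0.0017 0.0004] shift in turned axes [-0.0006  0.07   -0.    ]
base 5230 world [0.5213 0.0212] [0.0643 0.0506] 12.25 z 0.1313 | tool x,z [-0.0068 -0.0004] 0.01
rib 4135 world [0.5226 0.0144] [0.0416 0.0415] 58.03 z 0.1662 | tool x,z [ 0.0001 -0.0007] 45.78
[ 0.48679055 -0.44119971 -4.49297306]
pin in tool x,z [-0.0529  0.0098] 0.0101 733
fence tool z min [0.0452 0.046  0.0552] [0.0198 0.0554] 3865
```

Standoff is good, with about 15 mm to the pin and about 13.5 mm to the fence. Now setting it down.

>>> play_rows(increments="0 0.015 0 0 0 0 0.01; 0 0.015 0 0 0 0 0.01; 0 0.015 0 0 0 0 0.01; 0 0.01 0 0 0 0 0.01; 0 0.006 0 0 0 0 0.01; 0 0.004 0 0 0 0 0.01; 0 0.002 0 0 0 0 0.01; 0 0 0 0 0 0 0.01; 0 0.001 0 0 0 0 0.01; 0 0.001 0 0 0 0 0.01; 0 0 0 0 0 0 0.01; 0 0 0 0 0 0 0.01")

```text
clock: 17.68
tool_pos: [0.5236, 0.0149, 0.0676]
ee_rot: [0.551, -0.551, 0.443, -0.444]
ft_force: [0.4, -0.0, -5.2]
gripper_width: 0.0188
```

>>> play_rows(increments="0 0.001 0 0 0 0 0.01; 0 0.0005 0 0 0 0 0.01; 0 0 0 0 0 0 0.01; 0 0 0 0 0 0 0.01")

```text
clock: 18.02
tool_pos: [0.5237, 0.0149, 0.066]
ee_rot: [0.551, -0.551, 0.443, -0.444]
ft_force: [-0.2, -0.1, 0.1]
gripper_width: 0.0188
```

>>> play_rows(increments="-0.003 0 0.003 0 0 0 0.01; -0.003 0 0.003 0 0 0 0.01; -0.003 0 0.003 0 0 0 0.01; -0.002 0 0.002 0 0 0 0.01; -0.002 0 0 0 0 0 0.01; 0 0 0 0 0 0 0.01; 0 0 0 0 0 0 0.01")

```text
clock: 18.6
tool_pos: [0.5321, 0.0304, 0.066]
ee_rot: [0.551, -0.55, 0.443, -0.444]
ft_force: [1.2, -1.6, 2.7]
gripper_width: 0.0184
```

>>> play_rows(increments="-0.001 0 0 0 0 0 0.01; -0.001 0 0 0 0 0 0.01; 0 0 0 0 0 0 0.01; 0 0 0 0 0 0 0.01")

```text
clock: 18.93
tool_pos: [0.5316, 0.0319, 0.066]
ee_rot: [0.551, -0.55, 0.443, -0.444]
ft_force: [2.8, -3.2, 2.5]
gripper_width: 0.0188
```

>>> play_rows(increments="-0.001 0 0 0 0 0 0.01; 0 0 0 0 0 0 0.01; 0 0 0 0 0 0 0.01; 0 0 0 0 0 0 0.01")

```text
clock: 19.27
tool_pos: [0.5312, 0.0327, 0.066]
ee_rot: [0.551, -0.551, 0.443, -0.444]
ft_force: [3.0, -3.0, 3.8]
gripper_width: 0.0186
```

>>> play_rows(increments="-0.001 0 0 0 0 0 0.01; 0 0 0 0 0 0 0.01; 0 0 0 0 0 0 0.01; 0 0 0 0 0 0 0.01")

```text
clock: 19.6
tool_pos: [0.531, 0.0333, 0.066]
ee_rot: [0.551, -0.551, 0.443, -0.444]
ft_force: [1.6, -5.1, 4.7]
gripper_width: 0.0186
```

>>> play_rows(increments="-0.001 0 0 0 0 0 0.01; 0 0 0 0 0 0 0.01; 0 0 0 0 0 0 0.01; 0 0 0 0 0 0 0.01")

```text
clock: 19.93
tool_pos: [0.5308, 0.0336, 0.066]
ee_rot: [-0.55, 0.551, -0.443, 0.444]
ft_force: [3.7, -7.4, 5.5]
gripper_width: 0.0185
```

Pressing on the pin, which has given about 1.8 mm. Next, into the fence.

>>> play_rows(increments="0 0 0.001 0 0 0 0.01; 0 0 0.001 0 0 0 0.01; 0 0 0.001 0 0 0 0.01; 0 0 0 0 0 0 0.01; 0 0 0 0 0 0 0.01; 0 0 0 0 0 0 0.01")

```text
clock: 20.43
tool_pos: [0.5311, 0.0335, 0.066]
ee_rot: [-0.549, 0.552, -0.444, 0.443]
ft_force: [-7.5, -9.0, 16.6]
gripper_width: 0.0183
```

>>> play_rows(increments="0 0 0.001 0 0 0 0.01; 0 0 0.001 0 0 0 0.01; 0 0 0 0 0 0 0.01; 0 0 0 0 0 0 0.01; 0 0 0 0 0 0 0.01")

```text
clock: 20.85
tool_pos: [0.5312, 0.0336, 0.066]
ee_rot: [-0.548, 0.553, -0.445, 0.443]
ft_force: [-13.6, -9.1, 24.7]
gripper_width: 0.0185
```

```bash
cat >> h.py <<'E'
def st():
    s=telemetry.observe(); p,M=pose(s); print('t',s['clock'],'pos',p.round(4),'zdir',np.degrees(np.arctan2(M[1,2],M[0,2])).round(2),'F tool',(M.T@np.array(s['ft_force'])).round(2),'tau tool',(M.T@np.array(s['torque'])).round(2))
    a=np.radians(12.15); Rm=np.array([[np.cos(a),-np.sin(a)],[np.sin(a),np.cos(a)]]); k=np.array([.5219,.0681])+Rm@[.035,-.006]; print('TCP rel corner (plate axes, mm)',(Rm.T@(p[:2]-k)*1e3).round(2))
E
python3 -c "
from h import *
st()"
```

```text
t 20.85 pos [0.5312 0.0336 0.066 ] zdir 12.24 F tool [  6.05 -24.52 -15.44] tau tool [-3.21 -0.07 -1.24]
TCP rel corner (plate axes, mm) [-33.2  -29.73]
```

Vertical load has risen to 25 N, so part of the push may be going into plate friction. I'll raise the command slightly to unload it and look.

>>> play_rows(increments="0 -0.0005 0 0 0 0 0.01; 0 -0.0005 0 0 0 0 0.01; 0 0 0 0 0 0 0.01; 0 0 0 0 0 0 0.01; 0 0 0 0 0 0 0.01")

```text
clock: 21.27
tool_pos: [0.5328, 0.0339, 0.0661]
ee_rot: [-0.549, 0.552, -0.445, 0.443]
ft_force: [-3.5, -7.5, 4.4]
gripper_width: 0.0188
```

```bash
python3 - <<'E'
from h import *
import pickle
st(); s,p,d=cap('wrist'); pickle.dump((s,p,d),open('w_pr.pkl','wb')); rib(s,d,.032)
p0,M=pose(s); print('tool y',M[:,1].round(4))
c,T=cam('wrist',s); ys,xs=np.mgrid[0:384,150:420]; D=d[ys,xs].ravel(); P=bydepth(c,T,np.c_[xs.ravel(),ys.ravel()],D); L=(P-p0)@M; hsv=cv2.cvtColor(p,cv2.COLOR_RGB2HSV)[ys,xs].reshape(-1,3).astype(int); H,S,V=hsv.T
m=(D>0)&(P[:,2]>.051)&(P[:,2]<.061)&(H>100)&(H<130)&(S>90); Q=L[m]
b=np.digitize(Q[:,0],np.arange(-.06,.09,.01)); print('fence face z by x',[(round(-.065+.01*i,3),np.percentile(Q[b==i,2],2).round(4)) for i in range(1,15) if (b==i).sum()>20])
m=(D>0)&(P[:,2]>.085)&(P[:,2]<.097)&((H<8)|(H>172))&(S>100); print('pin', m.sum(),np.round(cv2.minEnclosingCircle(L[m][:,[0,2]].astype(np.float32))[0],4))
save('press.png',cv2.resize(p[60:330,120:420],None,fx=2.2,fy=2.2))
E
```

```text
t 21.2667 pos [0.5328 0.0339 0.0661] zdir 12.25 F tool [ 6.61 -4.39 -5.06] tau tool [-1.25 -0.13 -1.6 ]
TCP rel corner (plate axes, mm) [-31.55 -29.7 ]
base 4511 world [0.5292 0.0486] [0.0646 0.0676] 11.85 z 0.0614 | tool x,z [-0.0151 -0.0004] 89.61
rib 5663 world [0.527  0.0459] [0.0428 0.07  ] 34.22 z 0.096 | tool x,z [-0.0129 -0.0033] 21.94
tool y [-0.0048 -0.0028 -1.    ]
fence face z by x [(-0.055, np.float64(0.0318)), (-0.045, np.float64(0.0317)), (-0.035, np.float64(0.0315)), (-0.025, np.float64(0.0326)), (-0.015, np.float64(0.0325)), (-0.005, np.float64(0.0327)), (0.005, np.float64(0.0326)), (0.015, np.float64(0.0328)), (0.025, np.float64(0.0336))]
pin 1695 [-0.023  -0.0001]
```

View pics/press.png

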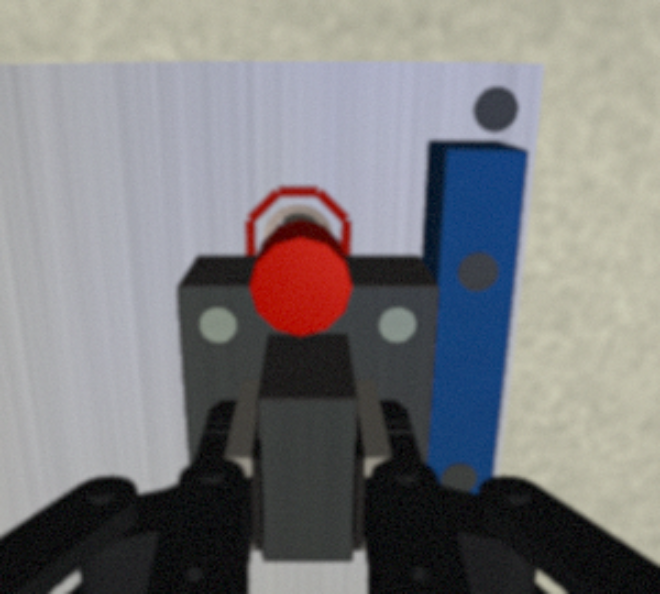

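Once unloaded, the jaw slid to the fence: x is −31.6 mm from the corner, y is −29.7 mm, and no gap shows at its right side. The pin sits against its near side. I'll add push on both, keeping vertical load low.

>>> play_rows(increments="-0.001 -0.0003 0 0 0 0 0.01; 0 0 0.001 0 0 0 0.01; -0.001 -0.0003 0 0 0 0 0.01; 0 0 0.001 0 0 0 0.01; 0 0 0 0 0 0 0.01; 0 0 0 0 0 0 0.01; 0 0 0 0 0 0 0.01")

```text
clock: 21.9
tool_pos: [0.5328, 0.0345, 0.0664]
ee_rot: [-0.547, 0.553, -0.445, 0.443]
ft_force: [-7.5, -12.6, 6.5]
gripper_width: 0.0186
```

```bash
python3 -c "
from h import *
st()"
```

```text
t 21.9 pos [0.5328 0.0345 0.0664] zdir 12.18 F tool [ 10.79  -6.35 -10.07] tau tool [-2.2  -0.11 -2.61]
TCP rel corner (plate axes, mm) [-31.38 -29.19]
```

>>> play_rows(increments="-0.001 -0.0003 0 0 0 0 0.01; 0 0 0.001 0 0 0 0.01; -0.001 -0.0003 0 0 0 0 0.01; 0 0 0.001 0 0 0 0.01; -0.001 -0.0003 0 0 0 0 0.01; 0 0 0 0 0 0 0.01; 0 0 0 0 0 0 0.01; 0 0 0 0 0 0 0.01")

```text
clock: 22.57
tool_pos: [0.5328, 0.0351, 0.0668]
ee_rot: [-0.545, 0.555, -0.446, 0.444]
ft_force: [-8.0, -20.3, 6.6]
gripper_width: 0.0188
```

```bash
python3 -c "
from h import *
st(); print(pose(telemetry.observe())[1].round(4))"
```

```text
t 22.5667 pos [0.5328 0.0351 0.0668] zdir 12.08 F tool [ 18.19  -6.36 -12.12] tau tool [-2.99 -0.08 -4.21]
TCP rel corner (plate axes, mm) [-31.26 -28.61]
[[ 0.2093 -0.0108  0.9778]
 [-0.9778 -0.0088  0.2093]
 [ 0.0064 -0.9999 -0.0124]]
```

>>> play_rows(increments="0 -0.0004 0 0.006 0 0.003 0.01; 0 -0.0004 0 0.006 0 0.003 0.01; 0 0 0 0 0 0 0.01; 0 0 0 0 0 0 0.01; 0 0 0 0 0 0 0.01")

```text
clock: 22.98
tool_pos: [0.5327, 0.0351, 0.067]
ee_rot: [-0.55, 0.55, -0.445, 0.444]
ft_force: [-7.6, -18.9, 0.1]
gripper_width: 0.0186
```

```bash
python3 -c "
from h import *
st(); print(pose(telemetry.observe())[1].round(4))"
```

```text
t 22.9833 pos [0.5327 0.0351 0.067 ] zdir 12.09 F tool [ 16.85  -0.13 -11.36] tau tool [-2.7  -0.05 -4.39]
TCP rel corner (plate axes, mm) [-31.42 -28.5 ]
[[ 2.094e-01 -9.000e-04  9.778e-01]
 [-9.778e-01 -1.000e-04  2.094e-01]
 [-1.000e-04 -1.000e+00 -9.000e-04]]
```

>>> play_rows(increments="0 0.0004 0.001 0 0 0 0.01; 0 0.0004 0 0.002 0 0 0.01; 0 0 0 0 0 0 0.01; 0 0 0 0 0 0 0.01; 0 0 0 0 0 0 0.01; 0 0 0 0 0 0 0.01")

```text
clock: 23.48
tool_pos: [0.5327, 0.035, 0.0665]
ee_rot: [-0.55, 0.55, -0.445, 0.445]
ft_force: [-10.9, -20.2, 8.1]
gripper_width: 0.0186
```

```bash
python3 - <<'E'
from h import *
st(); s,p,d=cap('wrist'); p0,M=pose(s); print(M.round(4)); c,T=cam('wrist',s)
ys,xs=np.mgrid[150:384,190:330]; D=d[ys,xs].ravel(); P=bydepth(c,T,np.c_[xs.ravel(),ys.ravel()],D); L=(P-p0)@M; hsv=cv2.cvtColor(p,cv2.COLOR_RGB2HSV)[ys,xs].reshape(-1,3).astype(int); S=hsv[:,1]; H=hsv[:,0]
Lz=P[:,2]
m=(D>0)&(Lz>.058)&(Lz<.067)&(abs(L[:,2])<.029)&(L[:,0]<-.012)&(L[:,0]>-.030)&~(((H<10)|(H>170))&(S>90)); A=np.c_[L[m][:,[0,2]],np.ones(m.sum())]; print('base top plane',m.sum(),np.linalg.lstsq(A,P[m][:,2],rcond=None)[0].round(4),np.median(P[m][:,2]).round(4))
m=(D>0)&(Lz>.092)&(Lz<.1)&(abs(L[:,2])<.012)&(L[:,0]>-.022)&(L[:,0]<.022); print('rib top z',np.median(P[m][:,2]).round(4))
m=(D>0)&(Lz>.084)&(Lz<.097)&((H<8)|(H>172))&(S>110)&(L[:,0]<-.02); A=np.c_[P[m][:,:2],np.ones(m.sum())]; t=P[m]; t=t[t[:,2]>np.median(t[:,2])-.004]; print('head top',t.mean(0).round(4),len(t))
m=(D>0)&(Lz>.028)&(Lz<.036); print('plate z',m.sum(),np.median(P[m][:,2]).round(4) if m.sum() else '')
save('fin_w.png',cv2.resize(p[60:330,120:420],None,fx=2.2,fy=2.2))
s2,p2,d2=cap('scene'); a=cv2.resize(p2[140:250,220:360],None,fx=5,fy=5,interpolation=cv2.INTER_CUBIC); save('fin_s.png',a)
E
```

```text
t 23.4833 pos [0.5327 0.035  0.0665] zdir 12.08 F tool [ 17.44  -8.04 -14.92] tau tool [-3.66 -0.18 -4.3 ]
TCP rel corner (plate axes, mm) [-31.42 -28.65]
[[ 2.093e-01 -5.000e-04  9.779e-01]
 [-9.779e-01 -6.000e-04  2.093e-01]
 [ 5.000e-04 -1.000e+00 -6.000e-04]]
base top plane 2403 [ 0.0222 -0.0028  0.0622] 0.0616
rib top z 0.0967
head top [0.5227 0.0763 0.091 ] 1650
plate z 5290 0.0312
```

View pics/fin_s.png

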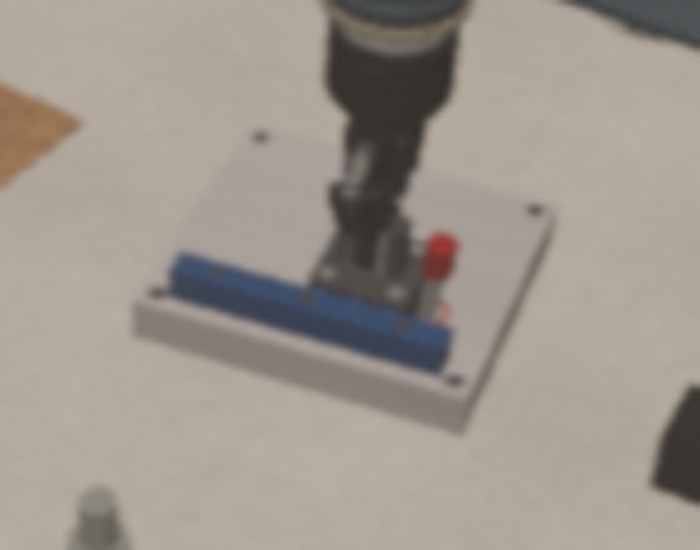

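The scene view shows the jaw between the fence and the red pin, the pin standing and the gripper still on the rib. I'll check the jaw's tilt on the rib top and the pin's lean.

```bash
cat >> h.py <<'E'
def tilt(s,p,d,top):
    c,T=cam('wrist',s); p0,M=pose(s); ys,xs=np.mgrid[60:384,150:420]; D=d[ys,xs].ravel(); P=bydepth(c,T,np.c_[xs.ravel(),ys.ravel()],D); L=(P-p0)@M; hsv=cv2.cvtColor(p,cv2.COLOR_RGB2HSV)[ys,xs].reshape(-1,3).astype(int); H,S=hsv[:,0],hsv[:,1]; red=((H<10)|(H>170))&(S>90)
    m=(D>0)&(abs(P[:,2]-top)<.004)&(abs(L[:,2])<.008)&(abs(L[:,0])<.017)&~red
    A=np.c_[L[m][:,[0,2]],np.ones(m.sum())]; print('rib top slope x,z,height',m.sum(),np.linalg.lstsq(A,P[m][:,2],rcond=None)[0].round(4))
    m=(D>0)&red&(P[:,2]>.08)&(P[:,2]<.097)&(L[:,0]<-.015)&(L[:,0]>-.05)
    if m.sum()>100:
        q=P[m]; l=L[m]; A=np.c_[l[:,[0,2]],np.ones(len(l))]; k=np.ones(len(l),bool)
        for _ in range(6): f=np.linalg.lstsq(A[k],q[k,2],rcond=None)[0]; k=abs(q[:,2]-A@f)<.0015
        e,r=cv2.minEnclosingCircle(l[k][:,[0,2]].astype(np.float32)); w=cv2.minEnclosingCircle(q[k][:,:2].astype(np.float32))[0]
        print('head top slope (x,z),h',f.round(4),'centre tool',np.round(e,4),'world',np.round(w,4),'r',round(r,4),k.sum())
E
python3 - <<'E'
from h import *
import pickle
tilt(*pickle.load(open('w_j2.pkl','rb')),.067); tilt(*pickle.load(open('w_st.pkl','rb')),.166); tilt(*pickle.load(open('w_pr.pkl','rb')),.096)
tilt(*cap('wrist'),.0965); st()
E
```

```text
rib top slope x,z,height 1190 [-0.0027 -0.0054  0.0672]
rib top slope x,z,height 2254 [-0.0007  0.0043  0.1663]
head top slope (x,z),h [-0.0352  0.0029  0.0895] centre tool [-0.0489  0.0099] world [0.5225 0.0644] r 0.0089 220
rib top slope x,z,height 2259 [ 0.0008 -0.006   0.0964]
head top slope (x,z),h [ 0.0565 -0.0127  0.0934] centre tool [-0.0408 -0.0018] world [0.5225 0.0735] r 0.0102 1580
rib top slope x,z,height 2266 [ 0.0046 -0.0055  0.0968]
head top slope (x,z),h [ 0.093  -0.03    0.0949] centre tool [-0.0419 -0.0011] world [0.5229 0.0758] r 0.0099 1507
t 23.6333 pos [0.5327 0.035  0.0665] zdir 12.08 F tool [ 17.45  -6.77 -15.72] tau tool [-3.77 -0.23 -4.28]
TCP rel corner (plate axes, mm) [-31.39 -28.62]
```

Rib tilt is about 7 mrad, the pin leans about 0.095 rad, and its head height shows it still fully deep. One hold to confirm it is steady, then hand in.

>>> play_rows(increments="0 0 0 0 0 0 0.01; 0 0 0 0 0 0 0.01; 0 0 0 0 0 0 0.01; 0 0 0 0 0 0 0.01; 0 0 0 0 0 0 0.01; 0 0 0 0 0 0 0.01")

```text
clock: 24.13
tool_pos: [0.5327, 0.035, 0.0665]
ee_rot: [-0.55, 0.55, -0.445, 0.445]
ft_force: [-11.2, -20.9, 7.6]
gripper_width: 0.0186
```

```bash
python3 -c "
from h import *
st(); print(job.close_job())"
```

```text
t 24.1333 pos [0.5327 0.035  0.0665] zdir 12.08 F tool [ 18.12  -7.58 -15.33] tau tool [-3.71 -0.13 -4.34]
TCP rel corner (plate axes, mm) [-31.4  -28.65]
the job is handed in; nothing more can be done
None
```

I set the red pin fully home in the plate's hole and let go of it. I then put the jaw blank flat on the plate and pressed it into the corner. The job was handed in at about 24 s, with the arm still holding the jaw against the fence and the pin; no verdict was reported.

**Last checks:**

| Check | Measured | Limit |
|---|---|---|
| Jaw centre from corner, x | −31.4 mm (taken at the gripper tip, about 0.5 mm from the jaw's centre) | −36 to −28 mm |
| Jaw centre from corner, y | −28.7 mm (same) | −38 to −26 mm |
| Out of square | about 0.07° (0.001 rad) | 0.04 rad |
| Jaw tilt | about 0.007 rad | 0.04 rad |
| Jaw height off the plate | about 0.4 mm | 3 mm |
| Push at the wrist towards the fence | about 15 N | over 2.5 N at the contact |
| Push at the wrist towards the pin | about 18 N | over 2.5 N at the contact |
| Pin lean | about 0.095 rad | 0.17 rad |

- **Contact forces:** they could not be measured separately. Some of each push goes into friction on the plate, which carries roughly 12 N of load, so the true forces on the fence and pin are lower than the table shows.
- **Jam on the way:** the first push towards the fence stopped about 1.6 mm short, because the downward load had risen to 25 N and the jaw stuck on the plate. Lifting slightly freed it, and it slid home.
- **Tightest margins:** the pin gave about 3 mm in its hole, so y has about 2.6 mm to spare. An early fit to the jaw's base top suggested a 0.022 rad tilt, but I relied on the rib-top measurement in the table, which covers a longer surface.
- **Pin depth:** the head height shows it still about 25 mm deep.
- **Other things:** I saw no contact with the other pins or the loose things around, but I did not measure their positions again at the end.

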